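Slide the tall drawer case home on the watchmaker's bench

ROBOT

A 6-joint arm with a two-finger parallel gripper is mounted at the origin on the work surface. World frame = base frame: x ahead of the robot, y to its left, z up, the work surface at z = 0. Lengths are in m, angles in degrees, forces in N, time in s.
With the tool pointing down it reaches from about 0.375 to 0.9 m from the base axis. Payload 3.1 kg.
Tool frame: the origin (TCP) lies on the centre line of the jaws, within the pads' length; the fingertips stand finger_overhang ahead of it and the grasp point (between the pads) lies 5 mm behind it (finger_overhang is the distance from the TCP to the fingertips, in m); z points along the fingers, y is the line along which they close (so a half turn about z gives the same grasp; the last joint's range is limited). The gripper opens to 87 mm and grips with 3 to 60 N. Pads are 19 mm wide; open, the fingers measure 117 mm over their backs; the gripper's body (75 mm by 190 mm) begins 51 mm behind the grasp point.
Start: joints at [67.007, 30.224, 82.088, -0, 67.689, -10.227], TCP at [0.138, 0.61, 0.237] pointing down, gripper open.
Joint ranges: [-176.69, 176.69], [-43.24, 126.21], [12.49, 139.97], [-82, 262], [0, 151.66], [-163.58, 163.58]. Speed limits (degrees/s): [159.86, 159.86, 180, 180, 180, 180].

INTERFACE

Orientations are given as a 3x3 rotation matrix whose columns are the frame's x, y, z axes.
In Python, from rig import read_state, capture, calibration, hand_in, finger_overhang gives the robot as it stands.
- The arm moves only by the tool send_rows, never from a script. Its argument "plan" is a list of rows, each a list of 5 numbers: the closure in counts, from 0 (fully open) to 255 (shut), then the shift along the tool's x, y, z in m, then the turn about the tool's z in rad. A call has 1 to 20 rows; each row shifts and turns the commanded pose from where the row before left it, along the tool's axes as they then stand; what a row does not reach is not made up. A row lasts 1/12 s, in which the tool goes at most 41.7 mm and 7.16 degrees, less where a joint would pass 70% of its speed; a pose out of reach is approached as far as the arm can. A call is refused whole if a number of a shift passes 0.0417 or a number of a turn 0.125, either way. A call with a gripper value outside its range is refused whole. The fingers move at their own pace and stop on an object; the grip force is fixed at half the most. Time passes only in rows, so rows that do not move let the fingers close. It gives the time, the measured TCP pose, the force, the opening and the grip force at its end, in the units of the state.
- read_state(): the state, without advancing time (a new reading comes with each control period).
- capture(name): name is "scene" or "top"; returns (picture, depth): 384x512x3 uint8, blue, green, red; 384x512 float32, m along the optical axis (not along the pixel's ray), 0 where there is no reading.
- calibration(name): a dict with "fx", "fy", "cx", "cy" (pixels), "xyz" and "rotation" of the camera in the world. Camera axes: x right, y down, z forward; pixel columns grow to the right and rows downward; lengths in m; the calibration is good to about 2 mm. A picture is of the moment at which its call begins. calibration takes no time and is no camera call.
- hand_in(): hands the job in; it is judged then, once.
The state is a dict: "time_s": time; "joint_positions": joint angles; "qvel": joint speeds; "tau": joint torques, N m; "position": TCP position; "tcp_rot": TCP orientation; "force": force on the tool from outside, world axes, zero at the start; "moment": the same for the moment, N m; "opening": opening from 0.0 (shut) to 1.0 (fully open); "grasp_force": force on a finger pad.
Only numpy, scipy, OpenCV 4.12 (cv2) and the standard library are available. Lean on these libraries where they do the work, as an engineer would, in place of code of your own. Each camera call takes 0.05 s, during which the arm holds its last target. There are 200 camera calls.

TASK

Put the tall drawer case away: push it across the bench, touching it only on its black base, until it stands wholly on the blue pad with its side flat against the aluminium stop bar. It must slide without rocking or being lifted, and the black eyeglass standing on top must ride along and stay standing there untouched. Leave the other things on the bench where they are.

Things in the scene. Friction and masses are not known exactly. Their poses are not given: they have to be found in the camera images.
- case: Tall drawer case, loose, 0.7-0.93 kg. Black base 90 (x) x 120 (y) x 45 mm high; wooden section on it, to 150 mm. Origin: centre of underside, z up. Plain -x side faces the robot; the +x side has the drawer fronts with brass knobs and goes against the stop. Friction on bench about 0.6 (4-7 N to slide): pushed above about 50 mm it tips. It starts 115 to 145 mm short of home.
- case_top: Wooden drawer section, fixed on the black base; origin and axes of case. It spans x -22 to +44 mm, y +-59 mm, z 45 to 150 mm, leaving a 23 mm ledge of base on the robot's side. The robot must not touch it: with the fingertips low on the base, the body of an upright gripper could strike it, so lean the gripper back towards the robot by about 15 degrees.
- dock: Parking place, fixed: aluminium stop bar 18 (x) x 190 (y) x 22 mm high and, on its robot side, a blue pad 104 (x) x 150 (y) mm (pad and green mat are paint-thin, no step). Origin: bench level, middle of the bar's near face; x points from the pad into the bar, z up. Home for the case: x = -0.045, y = 0 in this frame, axes parallel; 15 mm of pad then shows at either end.
- loupe: Black eyeglass (loupe), loose, 36 mm high, foot 34 mm in diameter, standing upright on top of the case, near the middle of the wooden section. Origin: centre of its underside.
- carousel: Round screwdriver stand, 100 mm in diameter, 112 mm high with the screwdrivers, beside the dock on its +y side; origin: centre of underside. Leave alone.
- dome: Glass dome with knob on a pale blue round base, 110 mm in diameter, 88 mm high, beside the dock on its -y side; origin: centre of underside. Leave alone.
- jar: Lidded glass jar, 52 mm in diameter, 60 mm high, behind the stop bar; origin: centre of underside. Leave alone.
- holder: Brass movement holder 45 x 30 mm with a steel watch movement, 18 mm high, on the robot's left of the green mat; origin: centre of underside. Leave alone.
- tweezers: Dark steel tweezers 120 mm long, 5 mm thick, lying on the right of the green mat; origin: on the underside, near the middle. Leave alone.
- block: Wooden staking block 50 x 50 x 40 mm with a steel disc on it, behind the stop bar; origin: centre of underside. Leave alone.

How it is judged (in metres and radians):
At the end, for the whole second after the job is handed in: The case stands upright and at rest with its side against the stop bar (gap at most 6 mm at the middle, turned at most 0.06 rad), within 18 mm of the pad's middle along the bar, and the eyeglass stands upright on top of it (x of case in the frame of dock between -0.051 and -0.038 m and y of case in the frame of dock between -0.018 and 0.018 m and angle between the x axis of case and the x axis of dock, either way round below 0.06 rad and angle between case's own z axis and vertical below 0.03 rad and linear speed of case below 0.01 m/s and z of loupe in the frame of case between 0.145 and 0.156 m and angle between loupe's own z axis and vertical below 0.1 rad); the robot touches nothing.
It fails at once if the case rocks or tips (more than 0.12 rad) or is lifted (more than 10 mm) (angle between case's own z axis and vertical above 0.12 rad or height (world z) of case above 0.01 m).
It fails at once if the robot touches the wooden drawer section (contact force between the arm and case_top above 1 N).
It fails at once if the robot touches the eyeglass (contact force between the arm and loupe above 0.3 N).
It fails at once if the eyeglass falls over or leaves the top of the case (angle between loupe's own z axis and vertical above 0.4 rad or z of loupe in the frame of case below 0.14 m or z of loupe in the frame of case above 0.17 m).
It fails at once if the carousel, dome, jar, holder, tweezers or block is moved more than 15 mm (distance of any of carousel, dome, jar, holder, tweezers, block from where it was at the start of the episode above 0.015 m).
It also fails if it takes over 43 s, if anything falls off the work surface, if the arm or the gripper's body presses on something with over 40 N, if the wrist force passes 120 N, or if a joint passes its speed limit or range.

## Working session

There is one attempt and no reset: what is moved stays moved. The work goes in short steps, Python scripts to look and compute and a tool call to move; the robot and the scene stay as the last step left them, time stands still between calls to the robot, and variables do not carry over. Pictures are saved under pics/ and viewed, at most 10 in all, crops included, and the job is handed in when it is done.

Besides the shell and the picture viewer there is one more tool, called after "Emit:" by a JSON object that holds its "fn" and its "kwargs", one argument or row to a line. send_rows: Moves the arm, as the interface text tells. Its arguments: {"type":"object","properties":{"plan":{"type":"array","items":{"type":"array","items":{"type":"number"}}}},"required":["plan"]}

```bash
ls; mkdir -p pics
python3 - <<'E'
from rig import *
import cv2,numpy as np
print(finger_overhang() if callable(finger_overhang) else finger_overhang)
s=read_state();print(s)
for n in("scene","top"):
    p,d=capture(n);cv2.imwrite(f"pics/{n}0.png",p);np.save(f"{n}0.npy",d);c=calibration(n);print(n,c)
E
```

```text
pics
0.014
{'time_s': 0.0, 'joint_positions': array([ 6.70058462e+01,  3.02783918e+01,  8.21576112e+01, -2.54725204e-03,
        6.76880167e+01, -1.02266747e+01]), 'qvel': array([-0.00869507,  0.09745428, -0.11973493, -0.06010777, -0.00242426,
       -0.05150049]), 'tau': array([ 1.12583530e-03, -4.40043283e+01, -1.76593316e+01,  6.34643831e-02,
        5.81308140e-02, -1.70055200e-04]), 'position': array([0.1378163 , 0.60888743, 0.23557095]), 'tcp_rot': array([[-9.75278548e-01,  2.20977603e-01, -8.07692349e-04],
       [ 2.20978811e-01,  9.75276540e-01, -2.00863181e-03],
       [ 3.43860758e-04, -2.13745841e-03, -9.99997657e-01]]), 'force': array([ 0.20220162, -0.61736345, -0.61209487]), 'moment': array([-0.03230167, -0.06411575, -0.02668909]), 'grasp_force': 0.0, 'opening': 1.0006435852277573}
scene {'fx': 358.2919668702097, 'fy': 358.2919668702097, 'cx': 256.5939566584997, 'cy': 192.62327042685348, 'xyz': array([1.27162193, 0.15695689, 0.73591979]), 'rotation': array([[-0.27946406,  0.64516582, -0.71109838],
       [ 0.96012117,  0.19409822, -0.20122929],
       [ 0.00819667, -0.73897696, -0.67368084]])}
top {'fx': 441.09270170164785, 'fy': 441.09270170164785, 'cx': 249.06739790962044, 'cy': 194.5611551465179, 'xyz': array([ 0.39807646, -0.03719213,  1.4967255 ]), 'rotation': array([[-0.02491339, -0.98615304,  0.16395581],
       [-0.99933807,  0.02891646,  0.02207395],
       [-0.02650931, -0.16329735, -0.98622068]])}
```

View pics/scene0.png

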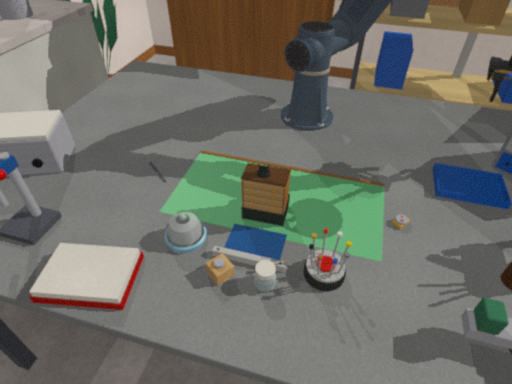

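View pics/top0.png

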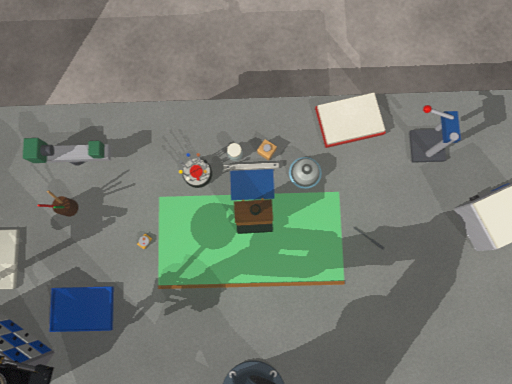

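The scene view shows the case at (266,193) on the green mat with its loupe at (263,170). The pad is at (255,242), the bar at (250,258), the dome at (185,232) and the carousel at (326,265). The top view has the case top at (254,212), the pad at (252,184) and the bar at (252,166). The way across the pad is clear.

```bash
cat > m.py <<'E'
from rig import *
import cv2,numpy as np
def rays(n):
    c=calibration(n);v,u=np.mgrid[0:384,0:512]
    return c,np.stack([(u-c["cx"])/c["fx"],(v-c["cy"])/c["fy"],np.ones(u.shape)],-1)@np.array(c["rotation"]).T
def cloud(n,d):
    c,r=rays(n);return np.where(d[...,None]>0,c["xyz"]+r*d[...,None],np.nan)
def plane(n,z):
    c,r=rays(n);return c["xyz"]+r*((z-c["xyz"][2])/r[...,2])[...,None]
def rect(P,name,mask):
    p=P[mask][:,:2];p=p[np.isfinite(p).all(1)]
    if len(p)<5: print(name,len(p));return
    r=cv2.minAreaRect((p*1000).astype(np.float32))
    b=cv2.boxPoints(r);print(name,len(p),"c",np.round(r[0],1),"size",np.round(r[1],1),"ang",round(r[2],2),"corners",b.round().tolist())
def measure(show=True):
    p,d=capture("top");P=cloud("top",d);hsv=cv2.cvtColor(p,cv2.COLOR_BGR2HSV)
    z=P[...,2];v,u=np.mgrid[0:384,0:512];box=(u>225)&(u<285)&(v>150)&(v<245)
    rect(P,"case_top",box&(z>.142)&(z<.158))
    rect(P,"loupe",box&(z>.175)&(z<.195))
    rect(P,"ledge",box&(z>.035)&(z<.055))
    blue=box&(hsv[...,0]>100)&(hsv[...,0]<130)&(hsv[...,1]>150)
    rect(plane("top",0),"pad",blue)
    rect(P,"bar",(u>215)&(u<290)&(v>158)&(v<175)&(z>.014)&(z<.027))
    return p,d
if __name__=="__main__":
    p,d=measure()
    cv2.imwrite(f"pics/z{int(read_state()['time_s']*100)}.png",cv2.resize(p[140:250,170:330],None,fx=5,fy=5,interpolation=cv2.INTER_CUBIC))
E
python3 m.py; ls pics
```

```text
case_top 801 c [572.2 -19.2] size [ 66.4 117.7] ang 2.01 corners [[537.0, 38.0], [541.0, -79.0], [607.0, -77.0], [603.0, 41.0]]
loupe 2
ledge 362 c [652.3 -19.5] size [274.1 152.3] ang 2.52 corners [[512.0, 51.0], [519.0, -102.0], [793.0, -90.0], [786.0, 63.0]]
pad 1182 c [682.6 -13.4] size [ 99.8 144.6] ang 0.42 corners [[632.0, 59.0], [633.0, -86.0], [733.0, -85.0], [732.0, 59.0]]
bar 289 c [750.9 -14.9] size [189.2  36.7] ang 89.07 corners [[731.0, -109.0], [768.0, -110.0], [771.0, 79.0], [734.0, 80.0]]
scene0.png
top0.png
z15.png
```

Emit:
{"fn": "send_rows", "kwargs": {
  "plan": [
    [255, 0, 0, 0, 0],
    [255, 0, 0, 0, 0]
  ]
}}

```text
time_s: 0.32
position: [0.138, 0.6094, 0.2362]
tcp_rot: [[-0.975, 0.221, -0.0], [0.221, 0.975, -0.001], [0.0, -0.001, -1.0]]
force: [0.3, 0.0, 0.2]
opening: 0.923
grasp_force: 0.0
```

Run:
```python
from m import *
p,d=capture("top");P=cloud("top",d);hsv=cv2.cvtColor(p,cv2.COLOR_BGR2HSV)
blue=((hsv[...,0]>100)&(hsv[...,0]<130)&(hsv[...,1]>150)).astype(np.uint8);blue[:150]=0;blue[215:]=0;blue[:,:220]=0;blue[:,285:]=0
# pad ends (columns) and far/near edges fits
Q=plane("top",0)
for name,f in(("far",lambda c:np.argmax(c)),("near",lambda c:len(c)-1-np.argmax(c[::-1]))):
    pts=np.array([Q[f(blue[:,u]),u,:2] for u in range(234,271)])*1000
    vx,vy,x0,y0=cv2.fitLine(pts.astype(np.float32),cv2.DIST_HUBER,0,.01,.01).ravel();print(name,x0,y0,"yaw",np.degrees(np.arctan(-vx/vy)))
pts=np.array([[Q[v,np.flatnonzero(blue[v])[[0,-1]]][i,:2]*1000 for i in(0,1)] for v in range(173,196)])
for i in(0,1):
    vx,vy,x0,y0=cv2.fitLine(pts[:,i].astype(np.float32),cv2.DIST_HUBER,0,.01,.01).ravel();print("end",x0,y0,"yaw",np.degrees(np.arctan(vy/vx)))
# bar: bright low-sat pixels at z=.022
B=plane("top",.022);m=((hsv[...,1]<40)&(hsv[...,2]>150));m[:155]=0;m[178:]=0;m[:,:220]=0;m[:,286:]=0
rect(B,"bar",m)
t=B[m][:,:2]*1000;vx,vy,x0,y0=cv2.fitLine(t.astype(np.float32),cv2.DIST_HUBER,0,.01,.01).ravel();print("bar mid",x0,y0,np.degrees(np.arctan(-vx/vy)))
```

```text
far 730.86975 6.625194 yaw 0.43180203
near 634.74054 -10.25566 yaw 1.6106858
end 698.8072 57.62285 yaw -1.0442555
end 697.67883 -84.25324 yaw -1.9141854
bar 273 c [756.4 -13.6] size [185.2  49.4] ang 88.23 corners [[729.0, -105.0], [778.0, -107.0], [784.0, 78.0], [735.0, 80.0]]
bar mid 743.6867 -21.190449 -2.9538631
```

View pics/z15.png

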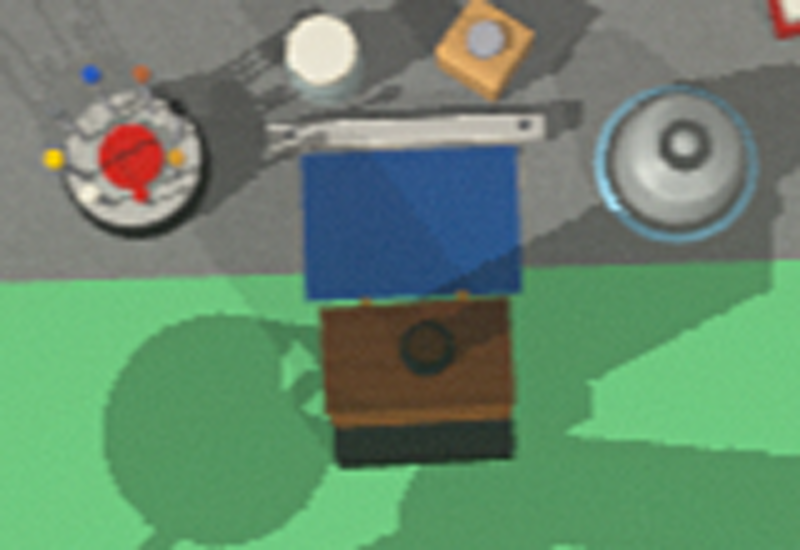

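The zoomed top view shows the black ledge at (425,440), the loupe ring at (427,347), the pad at (410,225) and the bar at (400,130). The case is near (0.561, -0.020) with about 2° of yaw, and home is near x 0.69, y -0.013. Next I'll lift, turn and move to the robot's side of the case, staying high.

Emit:
{"fn": "send_rows", "kwargs": {
  "plan": [
    [60, 0, 0, -0.04, -0.12],
    [60, 0, 0, -0.04, -0.12],
    [60, 0, 0, -0.04, 0],
    [60, -0.036, -0.02, 0, 0],
    [60, -0.036, -0.02, 0, 0],
    [60, -0.036, -0.02, 0, 0],
    [60, -0.036, -0.03, 0, 0],
    [60, -0.036, -0.03, 0, 0],
    [60, -0.036, -0.035, 0, 0],
    [60, -0.036, -0.035, 0, 0],
    [60, -0.036, -0.035, 0, 0],
    [60, -0.036, -0.035, 0, 0],
    [60, 0, -0.035, 0, 0],
    [60, 0, -0.035, 0, 0],
    [60, 0, -0.035, 0, 0],
    [60, 0, -0.035, 0, 0],
    [60, 0, -0.035, 0, 0],
    [60, 0, 0, 0, 0],
    [60, 0, 0, 0, 0]
  ]
}}

```text
time_s: 1.95
position: [0.4366, 0.2087, 0.3568]
tcp_rot: [[-1.0, -0.013, 0.0], [-0.013, 1.0, 0.001], [-0.0, 0.001, -1.0]]
force: [0.3, 1.1, -0.3]
opening: 0.765
grasp_force: 0.0
```

```bash
python3 -c "
from rig import *
s=read_state();print(s['joint_positions'],s['position'],s['tcp_rot'])"
```

```text
[ 1.22757377e+01  1.14364375e+01  9.20397831e+01  2.50429146e-02
  7.64990310e+01 -7.84963904e+01] [0.43664332 0.20873406 0.35682256] [[-9.99910510e-01 -1.33739122e-02  3.31722889e-04]
 [-1.33737430e-02  9.99910439e-01  5.07127913e-04]
 [-3.38475464e-04  5.02646154e-04 -9.99999816e-01]]
```

Emit:
{"fn": "send_rows", "kwargs": {
  "plan": [
    [60, -0.03, -0.028, 0, 0],
    [60, -0.04, -0.028, 0, 0],
    [60, -0.04, -0.028, 0, 0],
    [60, -0.04, 0, 0, 0],
    [60, -0.04, 0, 0, 0],
    [60, -0.04, 0, 0, 0],
    [60, -0.04, 0, 0, 0],
    [60, -0.04, 0, 0, 0],
    [60, -0.04, 0, 0, 0],
    [60, -0.04, 0, 0, 0],
    [60, -0.04, 0, 0, 0],
    [60, -0.03, 0, 0, 0],
    [60, 0, 0, 0, 0]
  ]
}}

```text
time_s: 3.03
position: [0.8856, 0.1435, 0.3433]
tcp_rot: [[-1.0, -0.018, -0.012], [-0.018, 1.0, 0.0], [0.012, 0.0, -1.0]]
force: [3.2, 0.1, -3.1]
opening: 0.761
grasp_force: 0.0
```

```bash
python3 -c "
from rig import *
s=read_state();print(s['joint_positions'],s['position'],s['tcp_rot'])"
```

```text
[ 2.09029547e+00  5.59011074e+01  1.35109009e+01  2.83716954e-02
  1.11261988e+02 -8.89422788e+01] [0.88563748 0.14353315 0.34333124] [[-9.99765129e-01 -1.81962198e-02 -1.17722305e-02]
 [-1.81978587e-02  9.99834405e-01  3.21093901e-05]
 [ 1.17696968e-02  2.46331236e-04 -9.99930704e-01]]
```

Emit:
{"fn": "send_rows", "kwargs": {
  "plan": [
    [60, -0.04, 0, 0, 0],
    [60, -0.04, 0, 0, 0],
    [60, 0, 0, 0, 0],
    [60, 0, 0, 0, 0]
  ]
}}

```text
time_s: 3.37
position: [0.9083, 0.136, 0.3361]
tcp_rot: [[-0.999, -0.018, 0.043], [-0.018, 1.0, 0.007], [-0.044, 0.006, -0.999]]
force: [-0.9, 0.3, 0.1]
opening: 0.766
grasp_force: 0.0
```

```bash
python3 -c "
from rig import *
s=read_state();print(s['joint_positions'],s['position'],s['tcp_rot'])"
```

```text
[  1.46575135  56.79735736  12.59395878   0.35250354 108.10707666
 -89.43893876] [0.90833607 0.13598355 0.33608418] [[-0.99889291 -0.01796321  0.04347722]
 [-0.01767685  0.99981951  0.00696203]
 [-0.04359443  0.00618578 -0.99903016]]
```

Emit:
{"fn": "send_rows", "kwargs": {
  "plan": [
    [60, -0.04, 0, 0, 0],
    [60, -0.04, 0, 0, 0],
    [60, -0.04, 0, 0, 0],
    [60, -0.04, 0, 0, 0],
    [60, 0, 0, 0, 0],
    [60, 0, 0, 0, 0]
  ]
}}

```text
time_s: 3.87
position: [0.9508, 0.1225, 0.3081]
tcp_rot: [[-0.99, -0.019, 0.141], [-0.016, 1.0, 0.02], [-0.141, 0.017, -0.99]]
force: [0.6, -0.2, -0.0]
opening: 0.764
grasp_force: 0.0
```

```bash
python3 -c "
from rig import *
s=read_state();print(s['joint_positions'],s['position'],s['tcp_rot'])"
```

```text
[  0.36096593  58.76543478  12.5358655    1.10934919 100.57873098
 -90.35930329] [0.95077251 0.12253927 0.30811233] [[-0.98982353 -0.01871307  0.1410645 ]
 [-0.01606029  0.99967256  0.01992063]
 [-0.14139108  0.01745237 -0.98979997]]
```

Emit:
{"fn": "send_rows", "kwargs": {
  "plan": [
    [60, -0.04, 0, 0, 0],
    [60, -0.04, 0, 0, 0],
    [60, -0.04, 0, 0, 0],
    [60, -0.04, 0, 0, 0],
    [60, 0, 0, 0, 0],
    [60, 0.04, 0, 0, 0],
    [60, 0.04, 0, 0, 0],
    [60, 0, 0, 0, 0]
  ]
}}

```text
time_s: 4.53
position: [0.9144, 0.1114, 0.2663]
tcp_rot: [[-0.979, -0.021, 0.201], [-0.015, 0.999, 0.032], [-0.202, 0.029, -0.979]]
force: [-0.0, -0.0, -4.6]
opening: 0.762
grasp_force: 0.0
```

```bash
python3 -c "
from rig import *
s=read_state();print(s['joint_positions'],s['position'],s['tcp_rot'])"
```

```text
[ -0.60434477  51.03628774  35.80765817   2.00202795  81.55068877
 -91.73477573] [0.91443369 0.11143278 0.26626151] [[-0.9792647  -0.02103693  0.2014897 ]
 [-0.01479558  0.99936442  0.03243226]
 [-0.20204391  0.02877861 -0.97895355]]
```

Emit:
{"fn": "send_rows", "kwargs": {
  "plan": [
    [60, 0.0315, -0.0087, -0.0068, 0],
    [60, 0.0315, -0.0087, -0.0068, 0],
    [60, 0.0315, -0.0087, -0.0068, 0],
    [60, 0.0315, -0.0087, -0.0068, 0],
    [60, 0.0315, -0.0087, -0.0068, 0],
    [60, 0.0315, -0.0087, -0.0068, 0],
    [60, 0.0315, -0.0087, -0.0068, 0],
    [60, 0.0315, -0.0087, -0.0068, 0],
    [60, 0.0315, -0.0087, -0.0068, 0],
    [60, 0.0315, -0.0087, -0.0068, 0],
    [60, 0.0315, -0.0087, -0.0068, 0],
    [60, 0.0315, -0.0087, -0.0068, 0],
    [60, 0.0315, -0.0087, -0.0068, 0],
    [60, 0.0315, -0.0087, -0.0068, 0],
    [60, 0, 0, 0, 0],
    [60, 0, 0, 0, 0]
  ]
}}

```text
time_s: 5.87
position: [0.4816, -0.021, 0.2646]
tcp_rot: [[-0.97, -0.019, 0.241], [-0.012, 0.999, 0.031], [-0.241, 0.027, -0.97]]
force: [-0.0, 0.3, 0.3]
opening: 0.763
grasp_force: 0.0
```

```bash
python3 -c "
from rig import *
import numpy as np
s=read_state();R=s['tcp_rot'];print(s['joint_positions'],s['position'],R,R.T@(np.array([.462,-.018,.0257])-s['position']),'fwd',R.T@[1,0,0])"
```

```text
[ -19.77172639   12.0547636   109.4299978     8.79279319   46.27880709
 -116.10260789] [ 0.48161545 -0.02095386  0.26462846] [[-0.97033029 -0.01948658  0.2409967 ]
 [-0.01243022  0.99944933  0.03076568]
 [-0.24146351  0.02685723 -0.97003818]] [ 0.07668926 -0.00308249  0.22713335] fwd [-0.97033029 -0.01948658  0.2409967 ]
```

Emit:
{"fn": "send_rows", "kwargs": {
  "plan": [
    [60, 0.0075, 0, 0.0222, 0],
    [60, 0.0075, 0, 0.0222, 0],
    [60, 0.0075, 0, 0.0222, 0],
    [60, 0.0075, 0, 0.0222, 0],
    [60, 0.0075, 0, 0.0222, 0],
    [60, 0.0075, 0, 0.0222, 0],
    [60, 0.0075, 0, 0.0222, 0],
    [60, 0.0075, 0, 0.0222, 0],
    [60, 0.0075, 0, 0.0222, 0],
    [60, 0.0075, 0, 0.0222, 0],
    [60, 0, 0, 0, 0],
    [60, 0, 0, 0, 0]
  ]
}}

```text
time_s: 6.87
position: [0.4677, -0.0141, 0.0409]
tcp_rot: [[-0.97, -0.022, 0.24], [-0.014, 0.999, 0.035], [-0.241, 0.03, -0.97]]
force: [0.4, -0.7, 0.7]
opening: 0.761
grasp_force: 0.0
```

Run:
```python
from m import *
s=read_state();R=s['tcp_rot'];print(s['joint_positions'],s['position'],s['force'],R,R.T@(np.array([.49,-.018,.027])-s['position']),'fwd',R.T@[1,0,0])
p,d=capture("scene");cv2.imwrite("pics/s1.png",cv2.resize(p[80:280,160:400],None,fx=3,fy=3,interpolation=cv2.INTER_CUBIC))
```

```text
[ -19.6626415    38.9591886   122.98615023   49.54847979    8.56857033
 -159.21130661] [ 0.4676765  -0.01414407  0.04089994] [ 0.44378595 -0.72163118  0.67546769] [[-0.97048268 -0.02166448  0.2401958 ]
 [-0.01375148  0.99930762  0.03457141]
 [-0.24077846  0.0302479  -0.97010865]] [-0.01826474 -0.00475733  0.01871316] fwd [-0.97048268 -0.02166448  0.2401958 ]
```

View pics/s1.png

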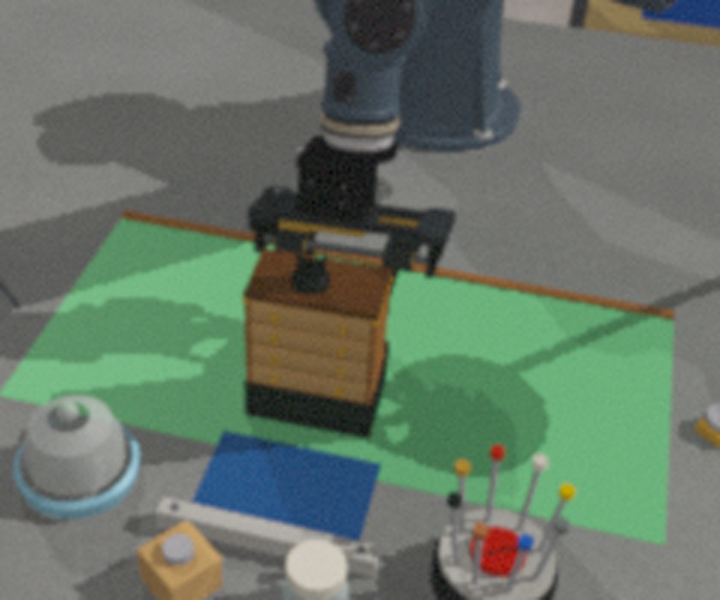

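The scene crop shows the gripper leaning back behind the case, with its body at (350,225). The loupe stands at (310,275), and the ground between the case and the pad at (290,480) is clear. I'll ease forward and down.

Emit:
{"fn": "send_rows", "kwargs": {
  "plan": [
    [60, -0.0045, -0.0008, 0.0011, 0],
    [60, -0.0045, -0.0008, 0.0011, 0],
    [60, -0.002, -0.0008, 0.0035, 0],
    [60, -0.002, -0.0008, 0.0035, 0],
    [60, -0.002, -0.0008, 0.0035, 0],
    [60, -0.0015, -0.0008, 0.0035, 0],
    [60, 0, 0, 0, 0],
    [60, 0, 0, 0, 0]
  ]
}}

```text
time_s: 7.58
position: [0.4854, -0.0182, 0.0291]
tcp_rot: [[-0.971, -0.021, 0.238], [-0.013, 0.999, 0.034], [-0.239, 0.03, -0.971]]
force: [-0.9, 0.3, 0.2]
opening: 0.763
grasp_force: 0.0
```

```bash
python3 -c "
from rig import *
s=read_state();R=s['tcp_rot'];print(s['joint_positions'],s['position'],R,s['force'],'fwd',R.T@[1,0,0])"
```

```text
[ -19.3158865    40.76094623  120.47263548   45.29179526    9.00310602
 -154.55263612] [ 0.48543086 -0.01817692  0.02910126] [[-0.97096919 -0.02101264  0.2382799 ]
 [-0.01320126  0.99932332  0.03433106]
 [-0.23884004  0.03018881 -0.97058955]] [-0.92277996  0.32000502  0.18575508] fwd [-0.97096919 -0.02101264  0.2382799 ]
```

Emit:
{"fn": "send_rows", "kwargs": {
  "plan": [
    [60, -0.00194, 0, 0.00048, 0],
    [60, -0.00194, 0, 0.00048, 0],
    [60, -0.00194, 0, 0.00048, 0],
    [60, -0.00194, 0, 0.00048, 0],
    [60, -0.00194, 0, 0.00048, 0],
    [60, -0.00194, 0, 0.00048, 0],
    [60, -0.00194, 0, 0.00048, 0],
    [60, -0.00194, 0, 0.00048, 0],
    [60, -0.00194, 0, 0.00048, 0],
    [60, -0.00194, 0, 0.00048, 0],
    [60, -0.00194, 0, 0.00048, 0],
    [60, -0.00194, 0, 0.00048, 0],
    [60, -0.00194, 0, 0.00048, 0],
    [60, -0.00194, 0, 0.00048, 0]
  ]
}}

```text
time_s: 8.75
position: [0.5104, -0.0163, 0.029]
tcp_rot: [[-0.972, -0.021, 0.233], [-0.013, 0.999, 0.037], [-0.234, 0.033, -0.972]]
force: [-6.3, -0.7, 5.6]
opening: 0.762
grasp_force: 3.4
```

```bash
python3 -c "
from m import *
s=read_state();R=s['tcp_rot'];print(s['joint_positions'],s['position'],R,s['force'])
p,d=measure()"
```

```text
[ -18.00935591   41.01684596  116.66212022   31.62896061   11.81617317
 -139.43787842] [ 0.51041454 -0.016306    0.02896109] [[-0.97215721 -0.02144755  0.233346  ]
 [-0.01314989  0.99922661  0.03705744]
 [-0.23396033  0.03295719 -0.97168739]] [-6.33137584 -0.68486736  5.55307349]
case_top 782 c [579.3 -18.1] size [ 66.7 118. ] ang 0.78 corners [[545.0, 40.0], [547.0, -77.0], [613.0, -77.0], [612.0, 41.0]]
loupe 107 c [489.4 -52. ] size [41.7 44.5] ang 88.18 corners [[466.0, -72.0], [511.0, -74.0], [512.0, -32.0], [468.0, -31.0]]
ledge 240 c [656.6 -16.2] size [267.5 152.4] ang 1.2 corners [[521.0, 57.0], [524.0, -95.0], [792.0, -90.0], [789.0, 63.0]]
pad 1119 c [683.1 -13.5] size [ 98.4 145.1] ang 0.58 corners [[633.0, 59.0], [635.0, -87.0], [733.0, -86.0], [732.0, 60.0]]
bar 293 c [752.1 -14.5] size [ 36.1 189.2] ang 1.23 corners [[732.0, 80.0], [736.0, -109.0], [772.0, -109.0], [768.0, 80.0]]
```

Emit:
{"fn": "send_rows", "kwargs": {
  "plan": [
    [60, -0.0024, 0.0001, 0.0005, 0],
    [60, -0.0024, 0.0001, 0.0005, 0],
    [60, -0.0024, 0.0001, 0.0005, 0],
    [60, -0.0024, 0.0001, 0.0005, 0],
    [60, -0.0024, 0.0001, 0.0005, 0],
    [60, -0.0024, 0.0001, 0.0005, 0],
    [60, -0.0024, 0.0001, 0.0005, 0],
    [60, -0.0024, 0.0001, 0.00055, 0],
    [60, -0.0024, 0.0001, 0.00055, 0],
    [60, -0.0024, 0.0001, 0.00055, 0],
    [60, -0.0024, 0.0001, 0.00055, 0],
    [60, -0.0024, 0.0001, 0.00055, 0],
    [60, -0.0024, 0.0001, 0.00055, 0],
    [60, -0.0024, 0.0001, 0.00055, 0],
    [60, -0.0024, 0.0001, 0.00055, 0]
  ]
}}

```text
time_s: 10.05
position: [0.5505, -0.0153, 0.0303]
tcp_rot: [[-0.971, -0.021, 0.239], [-0.013, 0.999, 0.034], [-0.239, 0.03, -0.97]]
force: [-2.8, -0.5, -2.1]
opening: 0.766
grasp_force: 1.4
```

```bash
python3 -c "
from m import *
s=read_state();R=s['tcp_rot'];print(s['joint_positions'],s['position'],R,s['force'],'fwd',R.T@[1,0,0])
p,d=measure()
p,d=capture('scene');cv2.imwrite('pics/s2.png',cv2.resize(p[80:280,160:400],None,fx=3,fy=3,interpolation=cv2.INTER_CUBIC))"
```

```text
[ -16.33629415   41.63570144  111.10756635   21.82458686   15.58365341
 -127.78631868] [ 0.55048893 -0.01534903  0.03033588] [[-0.97087168 -0.02102023  0.23867619]
 [-0.01324916  0.99933002  0.03411698]
 [-0.23923343  0.02996095 -0.97049972]] [-2.79164514 -0.51810336 -2.12204769] fwd [-0.97087168 -0.02102023  0.23867619]
case_top 766 c [619.8 -17.3] size [ 66.6 118. ] ang 0.89 corners [[586.0, 41.0], [587.0, -77.0], [654.0, -76.0], [652.0, 42.0]]
loupe 94 c [558.4 -39.6] size [112.9  33.7] ang 39.8 corners [[504.0, -63.0], [526.0, -89.0], [613.0, -16.0], [591.0, 9.0]]
ledge 227 c [676.8 -14.1] size [225.9 152.3] ang 0.3 corners [[563.0, 61.0], [564.0, -91.0], [790.0, -90.0], [789.0, 63.0]]
pad 600 c [683.2 -13.4] size [ 98.3 145.3] ang 0.78 corners [[633.0, 59.0], [635.0, -87.0], [733.0, -85.0], [731.0, 60.0]]
bar 290 c [750.5 -14.8] size [189.2  36.2] ang 89.21 corners [[731.0, -109.0], [767.0, -110.0], [770.0, 80.0], [734.0, 80.0]]
```

View pics/s2.png

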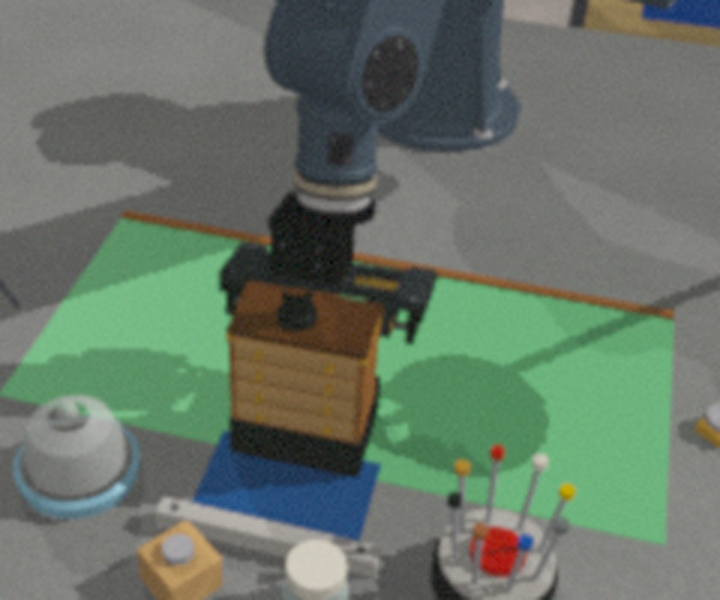

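The scene crop shows the case upright at (305,380), sliding onto the pad with the loupe standing at (298,310). Its yaw is about 0.9°, and it has about 80 mm left to go.

Emit:
{"fn": "send_rows", "kwargs": {
  "plan": [
    [60, -0.0025, 0.0001, 0.0006, 0],
    [60, -0.0025, 0.0001, 0.0006, 0],
    [60, -0.0025, 0.0001, 0.0006, 0],
    [60, -0.0025, 0.0001, 0.0006, 0],
    [60, -0.0025, 0.0001, 0.0006, 0],
    [60, -0.0025, 0.0001, 0.0006, 0],
    [60, -0.0025, 0.0001, 0.0006, 0],
    [60, -0.0025, 0.0001, 0.0006, 0],
    [60, -0.0025, 0.0001, 0.0006, 0],
    [60, -0.0025, 0.0001, 0.0006, 0],
    [60, -0.0025, 0.0001, 0.0006, 0],
    [60, -0.0025, 0.0001, 0.0006, 0],
    [60, -0.0025, 0.0001, 0.0006, 0],
    [60, -0.0025, 0.0001, 0.0006, 0],
    [60, -0.0025, 0.0001, 0.0006, 0],
    [60, -0.0025, 0.0001, 0.0006, 0],
    [60, -0.0025, 0.0001, 0.0006, 0],
    [60, -0.0025, 0.0001, 0.0006, 0],
    [60, -0.0025, 0.0001, 0.0006, 0],
    [60, -0.0025, 0.0001, 0.0006, 0]
  ]
}}

```text
time_s: 11.82
position: [0.6019, -0.0123, 0.0306]
tcp_rot: [[-0.971, -0.021, 0.239], [-0.013, 0.999, 0.034], [-0.239, 0.03, -0.971]]
force: [-3.5, -0.4, -2.5]
opening: 0.763
grasp_force: 1.5
```

Emit:
{"fn": "send_rows", "kwargs": {
  "plan": [
    [60, -0.0025, 0.0001, 0.0006, 0],
    [60, -0.0025, 0.0001, 0.0006, 0],
    [60, -0.0025, 0.0001, 0.0006, 0],
    [60, -0.0025, 0.0001, 0.0006, 0],
    [60, -0.0015, 0, 0.0004, 0],
    [60, -0.0015, 0, 0.0004, 0],
    [60, -0.001, 0, 0.00025, 0],
    [60, 0, 0, 0, 0]
  ]
}}

```text
time_s: 12.48
position: [0.6163, -0.0116, 0.0308]
tcp_rot: [[-0.971, -0.021, 0.239], [-0.013, 0.999, 0.034], [-0.24, 0.03, -0.97]]
force: [-2.9, -0.5, -1.3]
opening: 0.765
grasp_force: 1.3
```

```bash
python3 -c "
from m import *
s=read_state();R=s['tcp_rot'];print(s['joint_positions'],s['position'],R,s['force'],'fwd',R.T@[1,0,0])
p,d=measure()"
```

```text
[ -13.96084948   43.57281564  101.54822975   13.72567194   22.47059266
 -117.09073602] [ 0.61632694 -0.01160499  0.0307876 ] [[-0.97076501 -0.02113684  0.23909943]
 [-0.01338272  0.99933196  0.0340078 ]
 [-0.23965852  0.02981379 -0.97039937]] [-2.93265629 -0.53335314 -1.29039185] fwd [-0.97076501 -0.02113684  0.23909943]
case_top 763 c [685.4 -13.6] size [ 67.1 117.8] ang 1.2 corners [[651.0, 45.0], [653.0, -73.0], [720.0, -72.0], [718.0, 46.0]]
loupe 70 c [635.7 -44.1] size [103.8  24.4] ang 23.78 corners [[583.0, -54.0], [593.0, -76.0], [688.0, -34.0], [678.0, -12.0]]
ledge 178 c [715.4 -11.5] size [149.1 149.1] ang 89.77 corners [[641.0, -86.0], [790.0, -86.0], [790.0, 63.0], [641.0, 63.0]]
pad 65 c [694.3 -14.2] size [144.6  74.2] ang 89.76 corners [[657.0, -86.0], [731.0, -87.0], [732.0, 58.0], [658.0, 58.0]]
bar 133 c [753.  -14.6] size [ 36.6 189.8] ang 1.01 corners [[733.0, 80.0], [736.0, -110.0], [773.0, -109.0], [770.0, 81.0]]
```

Emit:
{"fn": "send_rows", "kwargs": {
  "plan": [
    [60, -0.0015, 0, 0.0004, 0],
    [60, -0.0015, 0, 0.0004, 0],
    [60, -0.0015, 0, 0.0004, 0],
    [60, -0.0015, 0, 0.0004, 0],
    [60, -0.0015, 0, 0.0004, 0],
    [60, -0.0015, 0, 0.0004, 0],
    [60, -0.0015, 0, 0.0004, 0],
    [60, -0.001, 0, 0.00025, 0]
  ]
}}

```text
time_s: 13.2
position: [0.6282, -0.0113, 0.0306]
tcp_rot: [[-0.971, -0.021, 0.239], [-0.013, 0.999, 0.034], [-0.239, 0.03, -0.97]]
force: [-4.6, 0.2, 1.3]
opening: 0.766
grasp_force: 2.2
```

Emit:
{"fn": "send_rows", "kwargs": {
  "plan": [
    [60, -0.001, 0, 0.00025, 0],
    [60, -0.001, 0, 0.00025, 0]
  ]
}}

```text
time_s: 13.37
position: [0.63, -0.0113, 0.0306]
tcp_rot: [[-0.971, -0.021, 0.239], [-0.013, 0.999, 0.034], [-0.239, 0.03, -0.971]]
force: [-4.0, 0.1, 1.9]
opening: 0.764
grasp_force: 2.5
```

Emit:
{"fn": "send_rows", "kwargs": {
  "plan": [
    [60, -0.001, 0, 0.00025, 0],
    [60, 0, 0, 0, 0]
  ]
}}

```text
time_s: 13.53
position: [0.6314, -0.0113, 0.0306]
tcp_rot: [[-0.971, -0.021, 0.239], [-0.013, 0.999, 0.034], [-0.24, 0.03, -0.97]]
force: [-3.9, 0.1, 0.5]
opening: 0.767
grasp_force: 2.0
```

Not at the stop yet, so I'll go on 1 mm at a time.

Emit:
{"fn": "send_rows", "kwargs": {
  "plan": [
    [60, -0.001, 0, 0.00025, 0],
    [60, -0.0005, 0, 0.0001, 0]
  ]
}}

```text
time_s: 13.7
position: [0.6318, -0.0112, 0.0305]
tcp_rot: [[-0.971, -0.021, 0.237], [-0.013, 0.999, 0.034], [-0.238, 0.03, -0.971]]
force: [-7.3, -1.2, 3.7]
opening: 0.765
grasp_force: 3.8
```

Emit:
{"fn": "send_rows", "kwargs": {
  "plan": [
    [60, -0.001, 0, 0.00025, 0],
    [60, 0, 0, 0, 0]
  ]
}}

```text
time_s: 13.87
position: [0.6319, -0.0111, 0.0304]
tcp_rot: [[-0.972, -0.021, 0.235], [-0.013, 0.999, 0.035], [-0.236, 0.031, -0.971]]
force: [-8.9, -1.6, 4.6]
opening: 0.766
grasp_force: 4.3
```

```bash
python3 -c "
from m import *
print(read_state()['force'])
p,d=measure()"
```

```text
[-8.86049068 -1.57329408  4.59424125]
case_top 751 c [700.5 -13.2] size [ 66.9 118. ] ang 0.97 corners [[666.0, 45.0], [668.0, -73.0], [735.0, -72.0], [733.0, 46.0]]
loupe 69 c [649.3 -32.8] size [106.2  41.3] ang 26.44 corners [[593.0, -38.0], [611.0, -75.0], [706.0, -28.0], [688.0, 9.0]]
ledge 168 c [723.4 -12.9] size [131.8 149.3] ang 0.99 corners [[656.0, 61.0], [659.0, -89.0], [791.0, -86.0], [788.0, 63.0]]
pad 56 c [701.4 -13.3] size [ 56.7 144.1] ang 1.2 corners [[672.0, 58.0], [675.0, -86.0], [731.0, -85.0], [728.0, 59.0]]
bar 101 c [752.7 -14.7] size [ 37.3 189.1] ang 0.87 corners [[733.0, 80.0], [735.0, -109.0], [773.0, -109.0], [770.0, 80.0]]
```

The arm is stalled at x 0.632 with the force rising, so the case is against the bar. I'll nudge once more to seat it, then back straight off.

Emit:
{"fn": "send_rows", "kwargs": {
  "plan": [
    [60, -0.001, 0, 0.00025, 0],
    [60, 0, 0, 0, 0],
    [60, 0.001, 0, -0.00025, 0],
    [60, 0.001, 0, -0.00025, 0],
    [60, 0.0015, 0, -0.0004, 0],
    [60, 0.002, 0, -0.0005, 0],
    [60, 0.004, 0, -0.001, 0],
    [60, 0.006, 0, -0.0015, 0],
    [60, 0.008, 0, -0.002, 0],
    [60, 0.01, 0, -0.0025, 0],
    [60, 0.01, 0, -0.0025, 0],
    [60, 0.01, 0, -0.0025, 0],
    [60, 0, 0, 0, 0],
    [60, 0, 0, 0, 0]
  ]
}}

```text
time_s: 15.08
position: [0.5792, -0.0126, 0.0309]
tcp_rot: [[-0.971, -0.02, 0.239], [-0.013, 0.999, 0.034], [-0.239, 0.03, -0.97]]
force: [0.7, 0.9, -0.3]
opening: 0.764
grasp_force: 0.0
```

```bash
python3 -c "
from m import *
s=read_state();print(s['force'],s['position'])
p,d=measure()
p,d=capture('scene');cv2.imwrite('pics/s3.png',cv2.resize(p[80:280,160:400],None,fx=3,fy=3,interpolation=cv2.INTER_CUBIC))"
```

```text
[ 0.65028501  0.89278997 -0.26402719] [ 0.57920315 -0.01256814  0.03085095]
case_top 748 c [700.7 -13.1] size [ 67.2 118. ] ang 1.29 corners [[666.0, 45.0], [668.0, -73.0], [736.0, -71.0], [733.0, 47.0]]
loupe 89 c [610.2 -24.9] size [154.7  56.2] ang 20.12 corners [[528.0, -25.0], [547.0, -78.0], [693.0, -25.0], [673.0, 28.0]]
ledge 369 c [716.8 -16.7] size [145.9 152.5] ang 2.56 corners [[641.0, 56.0], [647.0, -96.0], [793.0, -90.0], [786.0, 63.0]]
pad 248 c [681.4 -13.1] size [ 97.6 144.7] ang 0.75 corners [[632.0, 59.0], [634.0, -86.0], [731.0, -85.0], [729.0, 60.0]]
bar 94 c [752.6 -14.7] size [ 37.2 189.1] ang 0.82 corners [[733.0, 80.0], [735.0, -110.0], [773.0, -109.0], [770.0, 80.0]]
```

View pics/s3.png

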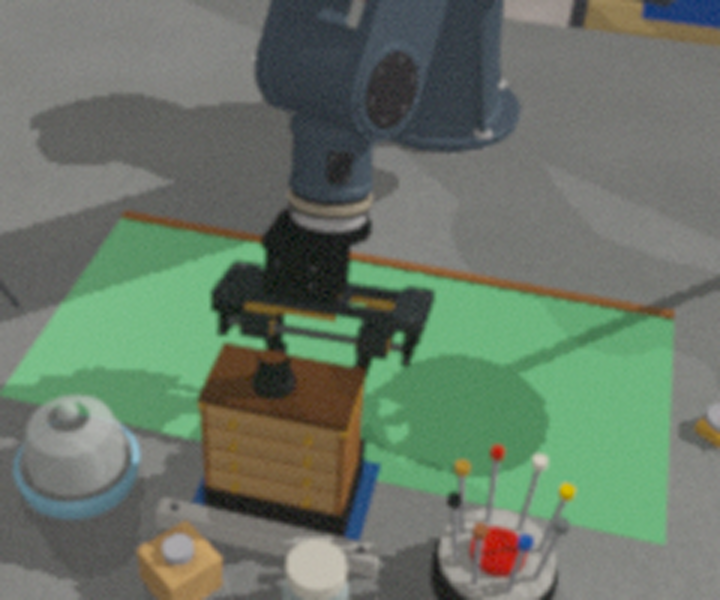

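The picture shows the case upright against the bar at (270,510), with blue pad showing at both ends at (200,497) and (368,490). The loupe stands at (273,373), and the gripper is clear of the case.

```bash
python3 -c "
from rig import *
print(hand_in())"
```

```text
the job is handed in; nothing more can be done
None
```

The case stands against the stop bar on the blue pad, measured about 1 mm off home and within 0.5° of the bar, with the eyeglass still standing on top; I backed the arm clear and handed it in at about 15 s, and the hand-in returned no verdict.

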